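Gauge two guide tubes and show the tip

ROBOT

A 7-joint arm with a two-finger parallel gripper is mounted at the origin on the work surface. World frame = base frame: x ahead of the robot, y to its left, z up, the work surface at z = 0. Lengths are in m, angles in rad, forces in N, time in s.
With the tool pointing down it reaches from about 0.425 to 0.875 m from the base axis. Payload 4.7 kg.
Tool frame: the origin (TCP) lies on the centre line of the jaws, within the pads' length; the fingertips stand 14 mm ahead of it and the grasp point (between the pads) lies 5 mm behind it; z points along the fingers, y is the line along which they close (so a half turn about z gives the same grasp; the last joint's range is limited). The gripper opens to 87 mm and grips with 3 to 60 N. Pads are 19 mm wide; open, the fingers measure 117 mm over their backs; the gripper's body (75 mm by 190 mm) begins 51 mm behind the grasp point.
Start: joints at [0.014, 0.321, -0.07, 1.45, 0.023, 1.371, -0.057], TCP at [0.65, -0, 0.237] pointing down, gripper open.
Joint ranges: [-2.86, 2.86], [-0.3, 2.09], [-1.38, 1.24], [0.06, 2.45], [-1.56, 4.7], [0.09, 2.05], [-2.69, 2.69]. Speed limits (rad/s): [2.57, 2.57, 3.14, 3.14, 3.14, 3.14, 3.14].

INTERFACE

Orientations are given as a rotation vector (axis times angle).
In Python, from bench import * gives the robot as it stands.
- The arm moves only by the shell command python3 -m jog 'ROWS' [FORCE]. ROWS is JSON, a list of rows, each an object of numbers: "claw": the finger opening in mm, from 0 to 87; "dx", "dy", "dz": the shift along the tool's x, y, z in mm; "spin": the turn about the tool's z in degrees. In form: [{"claw": .., "dx": .., "dy": .., "dz": .., "spin": ..}, ...]. A call has 1 to 20 rows; each row is the pose to reach, as a shift and turn from the pose commanded when the call began, along the tool's axes at that moment; what a row does not reach only later rows make up. A row lasts 1/12 s, in which the tool goes at most 41.7 mm and 7.16 degrees, less where a joint would pass 70% of its speed; a pose out of reach is approached as far as the arm can. A call with a gripper value outside its range is refused whole. The fingers move at their own pace and stop on an object; FORCE is the grip in N (left out, the last holds). Time passes only in rows, so rows that repeat a pose let the fingers close. It gives the time, the measured TCP pose, the force, the opening and the grip force at its end, in the units of the state.
- get_state(): the state, without advancing time (a new reading comes with each control period).
- get_image(name): name is "scene" or "side" or "wrist"; returns a dict with "frame" (400x640x3 uint8, red, green, blue), "depth" (400x640 float32, m along the optical axis (not along the pixel's ray), 0 where there is no reading), "K" (3x3 intrinsics, pixels), "distortion" ([k1, k2, p1, p2, k3] as OpenCV has them; the pictures are not rectified), "T" (4x4, takes a point from camera to world coordinates); the wrist camera has in their place "mount" (4x4, takes a point from camera to tool coordinates, whose origin is the TCP and whose axes are the flange's). Camera axes: x right, y down, z forward; pixel columns grow to the right and rows downward; lengths in m; the calibration is good to about 2 mm. A picture is of the moment at which its call begins: read the wrist's pose just before it.
- close_job(): hands the job in; it is judged then, once.
The state is a dict: "time": time; "joint_positions": joint angles; "qd": joint speeds; "joint_torque": joint torques, N m; "position": TCP position; "tool_rot": TCP orientation; "ft_force": force on the tool from outside, world axes, zero at the start; "torque": the same for the moment, N m; "grip_width": opening from 0.0 (shut) to 1.0 (fully open); "grip_force": force on a finger pad.
Only numpy, scipy, OpenCV 4.12 (cv2) and the standard library are available. Lean on these libraries where they do the work, as an engineer would, in place of code of your own. Each camera call takes 0.05 s, during which the arm holds its last target. There are 200 camera calls.

TASK

Take the depth gauge from its rest and push it into the copper guide tube until its brass collar stops against the tube's mouth, draw it out, and do the same in the white guide tube. Then draw it out and present it for reading: hold the gauge level, clear of everything, with its red tip over the middle of the white reading plate and about 20 cm above the bench, and finish while still holding it there; leave the other things on the bench where they are.

Things in the scene. Friction and masses are not known exactly. Their poses are not given: they have to be found in the camera images.
- gauge: Loose depth gauge, about 0.16 kg, lying level in its rest, axis 70 mm above the bench. Origin: centre of its black handle (90 x 20 wide x 24 high); x runs along the rod to the tip, z up at the start. Square 12 mm steel shanks x -85 to -45 and 45 to 85; brass collar, diameter 30, x 85 to 97; steel rod, diameter 10, x 97 to 157, its red last 10 mm tapering to 5 mm.
- tip (a point): End of the gauge's rod, on its axis, 157 mm from the gauge's origin.
- collar (a point): Centre of the front face of the gauge's collar (the face that stops on the tube), 97 mm from the gauge's origin; the rod beyond it is 60 mm long.
- rest: Fixed wooden rest: base 190 x 80 x 12 mm, two notched uprights 10 mm thick and 50 mm wide, 80 mm tall at x = -65 and +65 mm (under the gauge's shanks, notches open upwards, 16 mm deep and 18 mm wide). Between them the handle is free, 46 mm above the base. Origin: centre of its underside; x as the gauge's x.
- jig: Fixed wood block 160 x 180 x 60 mm with a blue vise that holds a leaning wooden board (190 mm wide, 30 mm thick), whose upper edge is at 210 mm. The board's face and both tube mouths look along +x and 35 degrees up. Origin: centre of the block's underside.
- copper_tube: Copper guide tube, fixed: outer diameter 26 mm, bore 15 mm, 75 mm long, set through the jig's leaning board, mouth 35 mm proud of it. Origin: on the tube's axis at the board's face, 171 mm above the bench. Out of the bore is 0.819 x + 0.574 z (35 degrees above level, along its own x); the gauge goes in the opposite way. The tubes stand about 90 mm apart in y; which is left varies.
- white_tube: White plastic guide tube, fixed: outer diameter 26 mm, bore 15 mm, 75 mm long, set through the jig's leaning board, mouth 35 mm proud of it. Origin: on the tube's axis at the board's face, 171 mm above the bench. Out of the bore is 0.819 x + 0.574 z (35 degrees above level, along its own x); the gauge goes in the opposite way. The tubes stand about 90 mm apart in y; which is left varies.
- copper_mouth (a point): Centre of the copper tube's mouth, 191 mm above the bench; the collar's face meets it when the gauge is fully in.
- copper_seat (a point): Point on the copper tube's axis 60 mm inside its mouth, where the tip lies when the gauge is fully in.
- white_mouth (a point): Centre of the white tube's mouth, 191 mm above the bench; the collar's face meets it when the gauge is fully in.
- white_seat (a point): Point on the white tube's axis 60 mm inside its mouth, where the tip lies when the gauge is fully in.
- plate: Fixed white square reading plate with a black border, 100 x 100 x 7 mm, lying on the bench. Origin: centre of its underside.
- copper_ring: Bystander: copper ring lying flat, diameter 80 mm, 12 mm high. Origin: centre of its underside.
- spool: Bystander: copper spool, diameter 48 mm, 40 mm high. Origin: centre of its underside.
- offcut: Bystander: wood offcut 110 x 50 x 25 mm. Origin: centre of its underside.
- glue: Bystander: yellow glue bottle, diameter 52 mm, 110 mm high. Origin: centre of its underside.
- screwdriver: Bystander: screwdriver lying flat. Origin: on its underside.
- cup: Bystander: blue cup, diameter 72 mm, 80 mm high. Origin: centre of its underside.
- brush: Bystander: brush lying flat. Origin: on its underside.
Things that resemble listed ones, but are neither listed nor needed, are in the scene too. Leave any purple look-alike of the gauge alone.

How it is judged:
On the way, in this order (a step that is already met when the one before it is completed fails the run):
1. the gauge has been fully in the copper tube, collar on its mouth (distance between collar and copper_mouth below 0.0045 m and distance between tip and copper_seat below 0.006 m), for 0.1 s.
2. then fully in the white tube, collar on its mouth (distance between collar and white_mouth below 0.0045 m and distance between tip and white_seat below 0.006 m), for 0.1 s.
At the end, for the whole second after the job is handed in: The gauge is held still in the fingers, level within 7 degrees, touching nothing else, its tip within 35 mm (horizontally) of the reading plate's centre and 120 to 280 mm above the bench (angle between gauge's own x axis and vertical between 1.4508 and 1.6908 rad and horizontal distance between tip and plate below 0.035 m and height (world z) of tip between 0.12 and 0.28 m and contact force between gauge and the fingers above 1 N and contact force between gauge and jig below 0.1 N and contact force between gauge and copper_tube below 0.1 N and contact force between gauge and white_tube below 0.1 N and linear speed of gauge below 0.02 m/s and angular speed of gauge below 0.1 rad/s); the arm keeps its last pose, push and grip.
It fails at once if one of the other things on the bench was moved by more than 30 mm (distance of any of copper_ring, spool, offcut, glue, screwdriver, cup, brush from where it was at the start of the episode above 0.03 m).
It also fails if it takes over 67 s, if anything falls off the work surface, if the arm or the gripper's body presses on something with over 40 N, if the wrist force passes 120 N, or if a joint passes its speed limit or range.

## Working session

There is one attempt and no reset: what is moved stays moved. The work goes in short steps, Python scripts to look and compute and a shell command to move; the robot and the scene stay as the last step left them, time stands still between calls to the robot, and variables do not carry over. Pictures are saved under pics/ and viewed, at most 10 in all, crops included, and the job is handed in when it is done.

```bash
ls; mkdir -p pics; python3 - <<'E'
from bench import *
import cv2,numpy as np,pickle
s=get_state();print({k:np.round(v,3) for k,v in s.items()})
for n in("scene","side"):
    d=get_image(n);cv2.imwrite(f"pics/{n}0.png",d["frame"][:,:,::-1]);pickle.dump(d,open(f"{n}0.pkl","wb"))
    print(n,np.round(d["K"],1).tolist(),np.round(d["T"],3).tolist(),d["distortion"])
E
```

```text
pics
{'time': np.float64(0.0), 'joint_positions': array([ 0.014,  0.322, -0.07 ,  1.452,  0.023,  1.371, -0.057]), 'qd': array([-0.001,  0.   , -0.   , -0.001, -0.   , -0.001,  0.001]), 'joint_torque': array([-0.0000e+00, -4.9128e+01, -4.0400e-01, -3.1253e+01, -6.4000e-02,
        4.4000e-02,  0.0000e+00]), 'position': array([ 0.649, -0.   ,  0.235]), 'tool_rot': array([-2.221e+00, -2.221e+00,  2.000e-03]), 'ft_force': array([ 0.947, -0.468, -0.291]), 'torque': array([ 0.027, -0.   ,  0.024]), 'grip_force': np.float64(0.0), 'grip_width': np.float64(0.999)}
scene [[435.3, 0.0, 317.6], [0.0, 435.3, 194.6], [0.0, 0.0, 1.0]] [[-0.73, 0.428, -0.533, 1.069], [0.684, 0.443, -0.58, 0.654], [-0.012, -0.788, -0.616, 0.848], [0.0, 0.0, 0.0, 1.0]] [-0.11213063  0.          0.          0.          0.        ]
side [[506.8, 0.0, 327.6], [0.0, 506.8, 193.0], [0.0, 0.0, 1.0]] [[0.993, -0.053, 0.103, 0.331], [-0.115, -0.553, 0.825, -1.228], [0.013, -0.831, -0.556, 0.938], [0.0, 0.0, 0.0, 1.0]] [-0.16553377  0.          0.          0.          0.        ]
```

View images.

View pics/scene0.png

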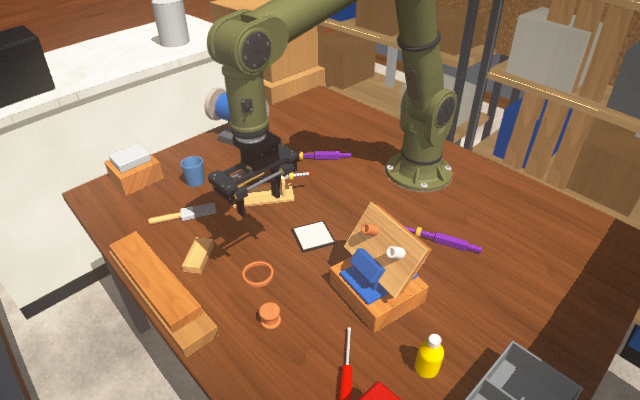

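View pics/side0.png

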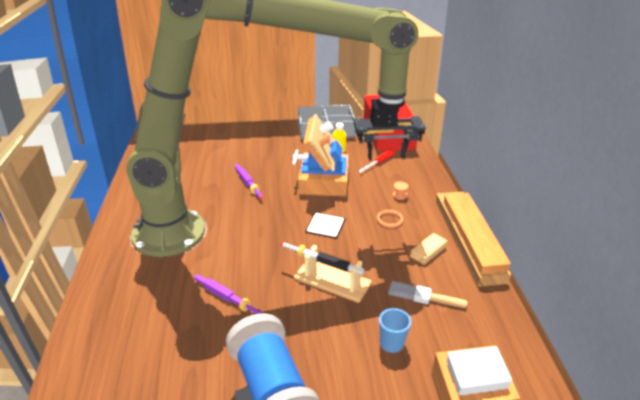

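Candidates for the gauge in the side view: the black-handled one in the rest (330,260), and purple look-alikes at (248,180) and (225,293). I choose the black-handled one. The tubes are copper at scene (370,229) and white at scene (396,252), both facing the robot. A close crop will check the gauge.

```bash
cat > h.py <<'E'
import cv2,numpy as np,pickle
from scipy.spatial.transform import Rotation as R
def ray(d,uv,T=None):
    T=d["T"] if T is None else T
    p=cv2.undistortPoints(np.array(uv,float).reshape(-1,1,2),d["K"],d["distortion"]).reshape(-1,2)
    return T[:3,3],np.c_[p,np.ones(len(p))]@T[:3,:3].T
def onz(d,uv,z,T=None):
    o,r=ray(d,uv,T); return o+r*((z-o[2])/r[:,2])[:,None]
def crop(d,x0,y0,w,h,k): return cv2.resize(d["frame"][y0:y0+h,x0:x0+w,::-1],None,fx=k,fy=k,interpolation=cv2.INTER_CUBIC)
def proj(d,P):
    T=np.linalg.inv(d["T"]); P=np.atleast_2d(np.asarray(P,float))
    return cv2.projectPoints(P,cv2.Rodrigues(T[:3,:3])[0],T[:3,3],d["K"],d["distortion"])[0].reshape(-1,2)
E
python3 - <<'E'
from h import *
a=pickle.load(open("side0.pkl","rb"));b=pickle.load(open("scene0.pkl","rb"))
A=crop(a,272,230,114,75,7);B=crop(b,325,195,114,85,7)
cv2.imwrite("pics/c1.png",np.vstack([cv2.resize(A,(600,395)),]))
cv2.imwrite("pics/c2.png",np.hstack([cv2.resize(B,(480,358)),crop(a,285,105,70,90,4)[:358]]))
print(onz(a,[(285,246),(353,267)],.07), onz(b,[(402,254),(377,229)],.191))
E
```

```text
[[ 0.34908053 -0.18146219  0.07      ]
 [ 0.51679387 -0.28182629  0.07      ]] [[0.51084705 0.3053193  0.191     ]
 [0.48981891 0.21811034 0.191     ]]
```

View pics/c1.png

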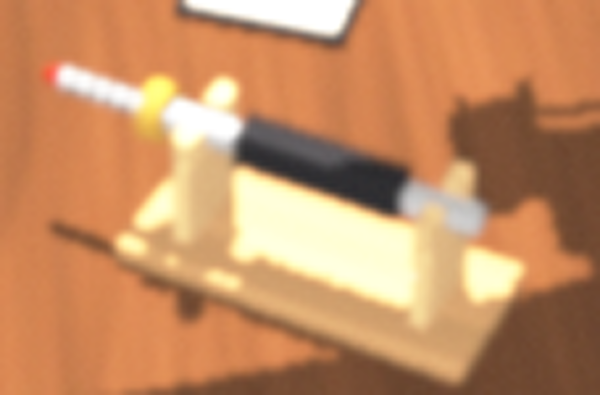

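View pics/c2.png

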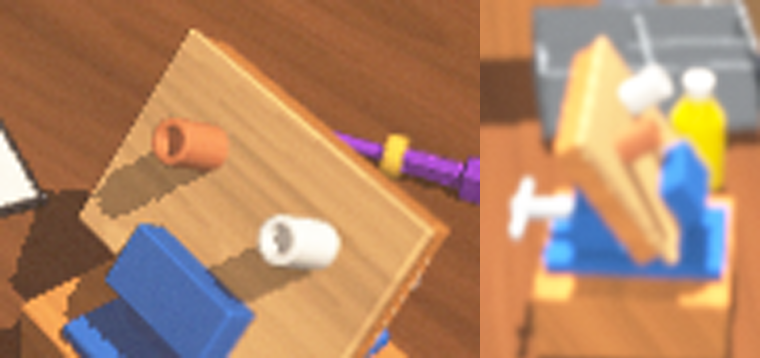

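```bash
python3 - <<'E'
from h import *
a=pickle.load(open("side0.pkl","rb"));b=pickle.load(open("scene0.pkl","rb"))
g=onz(a,[(281.5,243.9),(363.2,271.2)],.07);d=g[0]-g[1]
print("gauge",g,"len",np.linalg.norm(d),"yaw",np.degrees(np.arctan2(d[1],d[0])),"origin",g[0]-d/np.linalg.norm(d)*.157)
Mb=onz(b,[(365.9,229),(390.3,252)],.191);Ma=onz(a,[(328.7,138.8),(330.3,125.3)],.191)
print("mouth cu,wh scene",Mb,"side",Ma,"depth")
for M in(Mb,Ma):
    e=M[0]-M[1];print(np.linalg.norm(e),np.degrees(np.arctan2(e[1],e[0])))
# colour masks: plate (white, scene), gauge tip red/black handle (side)
h=cv2.cvtColor(b["frame"],cv2.COLOR_RGB2HSV)
m=cv2.inRange(h,(0,0,170),(180,70,255));m[:, :285]=0;m[:,340:]=0;m[:210]=0;m[255:]=0
c=max(cv2.findContours(m,0,2)[0],key=cv2.contourArea);r=cv2.minAreaRect(c);P=onz(b,cv2.boxPoints(r),.007)
M=cv2.moments(c);print("plate",onz(b,[(M['m10']/M['m00'],M['m01']/M['m00'])],.007),np.linalg.norm(P-np.roll(P,1,0),axis=1))
h=cv2.cvtColor(a["frame"],cv2.COLOR_RGB2HSV);m=cv2.inRange(h,(0,0,0),(180,255,70));m[:240]=0;m[285:]=0;m[:,:310]=0;m[:,:][:,360:]=0
c=max(cv2.findContours(m,0,2)[0],key=cv2.contourArea);r=cv2.minAreaRect(c);print("handle px",r,"centre z.07",onz(a,[r[0]],.07))
E
```

```text
gauge [[ 0.34014662 -0.17178028  0.07      ]
 [ 0.53993579 -0.30008027  0.07      ]] len 0.23743757424977416 yaw 147.2923614908827 origin [ 0.4722525  -0.25661562  0.07      ]
mouth cu,wh scene [[0.5075962  0.20091108 0.191     ]
 [0.52391432 0.28445757 0.191     ]] side [[0.50806097 0.18692415 0.191     ]
 [0.52466351 0.2824613  0.191     ]] depth
0.0851251828341994 -101.05174740752278
0.09696902307515133 -99.85846624509053
plate [[ 0.47530081 -0.01274443  0.007     ]] [0.09080667 0.10531556 0.09367077 0.09912538]
handle px ((332.60003662109375, 261.20001220703125), (30.35786247253418, 7.589465618133545), 18.434947967529297) centre z.07 [[ 0.46796058 -0.25448081  0.07      ]]
```

The crops confirm the black-handled gauge lying in the wooden rest, red tip toward the robot, at side (281,244). The tubes' mouths look along +x, away from the robot: copper mouth at scene (366,229), white at scene (390,252). Next I move above the gauge.

```bash
python3 -m jog '[{"claw":87,"dx":-256,"dy":-179,"dz":0,"spin":-57},{"claw":87,"dx":-256,"dy":-179,"dz":0,"spin":-57},{"claw":87,"dx":-256,"dy":-179,"dz":0,"spin":-57},{"claw":87,"dx":-256,"dy":-179,"dz":0,"spin":-57},{"claw":87,"dx":-256,"dy":-179,"dz":0,"spin":-57},{"claw":87,"dx":-256,"dy":-179,"dz":0,"spin":-57},{"claw":87,"dx":-256,"dy":-179,"dz":0,"spin":-57},{"claw":87,"dx":-256,"dy":-179,"dz":0,"spin":-57},{"claw":87,"dx":-256,"dy":-179,"dz":0,"spin":-57},{"claw":87,"dx":-256,"dy":-179,"dz":0,"spin":-57},{"claw":87,"dx":-256,"dy":-179,"dz":0,"spin":-57}]' 30
cat >> h.py <<'E'
def wrist(name):
    from bench import get_state,get_image
    s=get_state();d=get_image("wrist");T=np.eye(4);T[:3,:3]=R.from_rotvec(s["tool_rot"]).as_matrix();T[:3,3]=s["position"]
    d["T"]=T@d["mount"];d["s"]=s;pickle.dump(d,open(name+".pkl","wb"));cv2.imwrite(f"pics/{name}.png",d["frame"][:,:,::-1]);return d
E
python3 - <<'E'
from h import *
d=wrist("w1");print(d["s"]["position"],d["s"]["joint_positions"],np.round(d["mount"],3))
a=pickle.load(open("side0.pkl","rb"))
print(R.from_rotvec(d["s"]["tool_rot"]).as_matrix().round(3),proj(d,[[.47,-.256,.07]]))
h=cv2.cvtColor(d["frame"],cv2.COLOR_RGB2HSV)
from bench import get_image
b=get_image("scene");pickle.dump(b,open("scene1.pkl","wb"))
E
```

```text
time: 1.02
position: [0.4711, -0.2554, 0.2363]
tool_rot: [-0.894, -3.011, -0.001]
ft_force: [0.2, -0.3, -0.8]
grip_width: 0.998
grip_force: 0.0
[ 0.47113372 -0.25542919  0.23631313] [ 0.41517068  0.0797084   0.03453047  1.73691049 -0.00373515  1.32534345
  1.44388006] [[ 0.    -0.957 -0.292  0.08 ]
 [ 1.     0.    -0.001  0.002]
 [ 0.001 -0.292  0.957 -0.148]
 [ 0.     0.     0.     1.   ]]
[[-0.838  0.546  0.   ]
 [ 0.546  0.838  0.001]
 [ 0.     0.001 -1.   ]] [[318.47842522 183.6854482 ]]
```

View pics/w1.png

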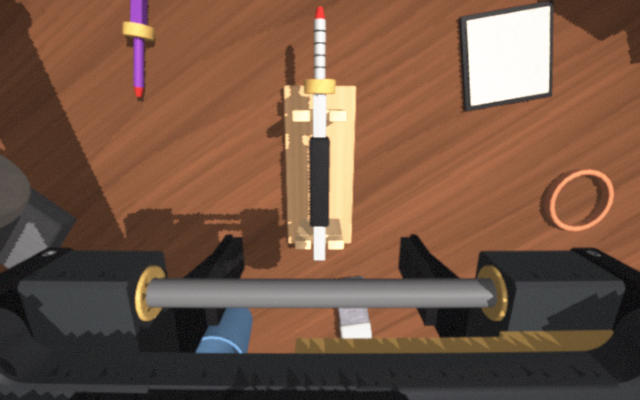

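The wrist view shows the gauge right under the jaws and aligned with the tool: handle centre (319,181), tip (320,8), tail (320,258). The plate is at (507,56).

```bash
python3 - <<'E'
from h import *
d=pickle.load(open("w1.pkl","rb"))
hsv=cv2.cvtColor(d["frame"],cv2.COLOR_RGB2HSV)
m=cv2.inRange(hsv,(0,0,0),(180,255,60));m[:120]=0;m[240:]=0;m[:,:300]=0;m[:,340:]=0
c=max(cv2.findContours(m,0,2)[0],key=cv2.contourArea);r=cv2.minAreaRect(c);print(r)
P=onz(d,[r[0]],.080);Tp=onz(d,[(320.5,6)],.07);Ta=onz(d,[(319.5,260)],.07)
e=(Tp-Ta)[0];print(P,Tp,Ta,np.linalg.norm(e),np.degrees(np.arctan2(e[1],e[0])),Tp[0]-e/np.linalg.norm(e)*.157)
M=np.linalg.inv(d["T"]@np.linalg.inv(d["mount"]))
for q in(P[0],Tp[0],Ta[0]):print("tool",(M@np.r_[q,1])[:3]*1000)
m=cv2.inRange(hsv,(0,0,170),(180,70,255));m[:,:450]=0;m[:,560:]=0;m[115:]=0
c=max(cv2.findContours(m,0,2)[0],key=cv2.contourArea);r=cv2.minAreaRect(c);print("plate",onz(d,[r[0]],.007))
b=pickle.load(open("scene1.pkl","rb"))
cv2.imwrite("pics/c3.png",crop(b,335,205,75,60,10))
E
```

```text
((318.5, 181.5), (87.0, 17.0), 90.0)
[[ 0.46610647 -0.25333731  0.08      ]] [[ 0.3370505  -0.16689589  0.07      ]] [[ 0.54232069 -0.30200442  0.07      ]] 0.2457441044979541 146.6471459196214 [ 0.46819269 -0.25321348  0.07      ]
tool [  5.28693976  -1.120605   156.31454202]
tool [160.60049904   0.8516359  166.38289287]
tool [-85.14086764  -0.30346199 166.27637712]
plate [[ 0.4760121  -0.01005535  0.007     ]]
```

View pics/c3.png

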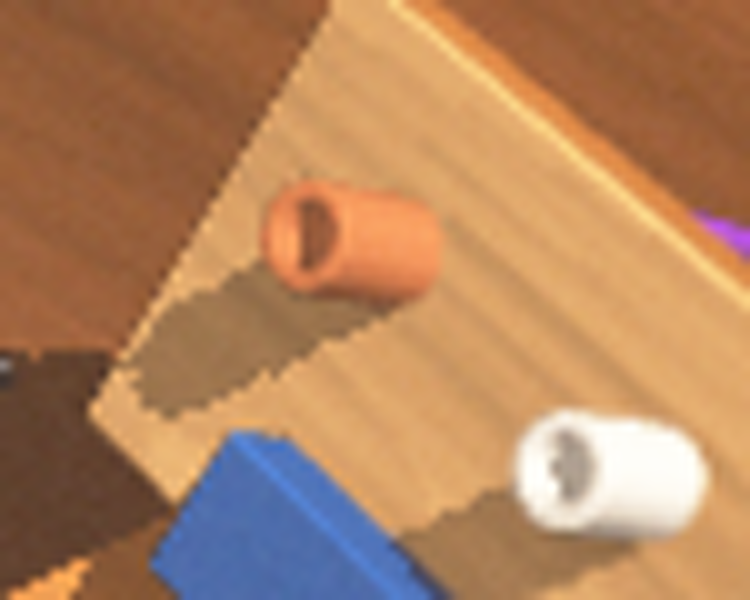

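```bash
python3 -m jog '[{"claw":87,"dx":22,"dy":0,"dz":40,"spin":0},{"claw":87,"dx":22,"dy":0,"dz":80,"spin":0},{"claw":87,"dx":22,"dy":0,"dz":120,"spin":0},{"claw":87,"dx":22,"dy":0,"dz":150,"spin":0},{"claw":87,"dx":22,"dy":0,"dz":171,"spin":0},{"claw":87,"dx":22,"dy":0,"dz":171,"spin":0},{"claw":10,"dx":22,"dy":0,"dz":171,"spin":0},{"claw":10,"dx":22,"dy":0,"dz":171,"spin":0},{"claw":10,"dx":22,"dy":0,"dz":171,"spin":0},{"claw":10,"dx":22,"dy":0,"dz":171,"spin":0},{"claw":10,"dx":22,"dy":0,"dz":171,"spin":0},{"claw":10,"dx":22,"dy":0,"dz":171,"spin":0},{"claw":10,"dx":22,"dy":0,"dz":171,"spin":0},{"claw":10,"dx":22,"dy":0,"dz":171,"spin":0},{"claw":10,"dx":22,"dy":0,"dz":171,"spin":0},{"claw":10,"dx":22,"dy":0,"dz":171,"spin":0}]' 30
```

```text
time: 2.45
position: [0.4525, -0.2441, 0.0656]
tool_rot: [0.892, 3.012, -0.0]
ft_force: [0.2, -0.2, -0.4]
grip_width: 0.325
grip_force: 0.0
```

```bash
python3 -m jog '[{"claw":10,"dx":0,"dy":0,"dz":0,"spin":0},{"claw":10,"dx":0,"dy":0,"dz":0,"spin":0},{"claw":10,"dx":0,"dy":0,"dz":0,"spin":0},{"claw":10,"dx":0,"dy":0,"dz":0,"spin":0},{"claw":10,"dx":0,"dy":0,"dz":0,"spin":0},{"claw":10,"dx":0,"dy":0,"dz":0,"spin":0}]' 40; python3 -m jog '[{"claw":10,"dx":0,"dy":0,"dz":-20,"spin":0},{"claw":10,"dx":0,"dy":0,"dz":-40,"spin":0},{"claw":10,"dx":0,"dy":0,"dz":-80,"spin":0},{"claw":10,"dx":0,"dy":0,"dz":-120,"spin":0},{"claw":10,"dx":0,"dy":0,"dz":-160,"spin":0},{"claw":10,"dx":0,"dy":0,"dz":-200,"spin":0},{"claw":10,"dx":0,"dy":0,"dz":-220,"spin":0},{"claw":10,"dx":0,"dy":0,"dz":-220,"spin":0},{"claw":10,"dx":0,"dy":0,"dz":-220,"spin":0}]'
```

```text
time: 2.95
position: [0.4525, -0.2442, 0.0655]
tool_rot: [-0.892, -3.012, 0.0]
ft_force: [-0.6, -0.3, -0.5]
grip_width: 0.225
grip_force: 40.0
time: 3.7
position: [0.453, -0.244, 0.2863]
tool_rot: [0.891, 3.01, -0.0]
ft_force: [0.5, 0.9, -2.6]
grip_width: 0.225
grip_force: 40.0
```

```bash
python3 -m jog '[{"claw":10,"dx":2,"dy":40,"dz":-15,"spin":-2},{"claw":10,"dx":4,"dy":80,"dz":-15,"spin":-4},{"claw":10,"dx":6,"dy":120,"dz":-15,"spin":-6},{"claw":10,"dx":8,"dy":160,"dz":-15,"spin":-8},{"claw":10,"dx":10,"dy":200,"dz":-15,"spin":-10},{"claw":10,"dx":12,"dy":240,"dz":-15,"spin":-12},{"claw":10,"dx":15,"dy":280,"dz":-15,"spin":-14},{"claw":10,"dx":17,"dy":320,"dz":-15,"spin":-16},{"claw":10,"dx":19,"dy":360,"dz":-15,"spin":-18},{"claw":10,"dx":21,"dy":400,"dz":-15,"spin":-20},{"claw":10,"dx":23,"dy":440,"dz":-15,"spin":-22},{"claw":10,"dx":25,"dy":480,"dz":-15,"spin":-22.6},{"claw":10,"dx":27,"dy":517,"dz":-15,"spin":-22.6},{"claw":10,"dx":27,"dy":517,"dz":-15,"spin":-22.6},{"claw":10,"dx":27,"dy":517,"dz":-15,"spin":-22.6},{"claw":10,"dx":27,"dy":517,"dz":-15,"spin":-22.6}]'
python3 - <<'E'
from h import *
d=wrist("w2");print(d["s"]["position"],d["s"]["joint_positions"])
E
```

```text
time: 5.03
position: [0.7107, 0.2038, 0.2972]
tool_rot: [-0.284, -3.124, 0.004]
ft_force: [0.4, -0.2, -1.8]
grip_width: 0.226
grip_force: 40.0
[0.71073906 0.20378434 0.2972365 ] [-0.14161748  0.52531236 -0.2892884   1.06526013  0.14378493  1.57440706
  0.99592498]
```

View pics/w2.png

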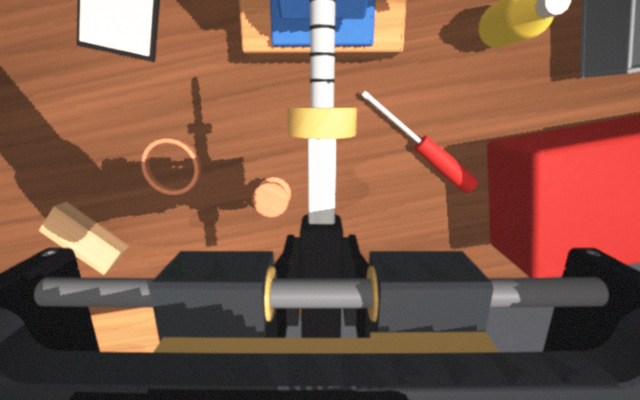

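```bash
python3 -m jog '[{"claw":10,"dx":0,"dy":0,"dz":-40,"spin":0},{"claw":10,"dx":20,"dy":0,"dz":-75,"spin":0},{"claw":10,"dx":50,"dy":0,"dz":-100,"spin":0},{"claw":10,"dx":80,"dy":0,"dz":-120,"spin":0},{"claw":10,"dx":110,"dy":0,"dz":-130,"spin":0},{"claw":10,"dx":110,"dy":0,"dz":-130,"spin":0},{"claw":10,"dx":110,"dy":0,"dz":-130,"spin":0},{"claw":10,"dx":110,"dy":0,"dz":-130,"spin":0}]'
python3 - <<'E'
from h import *
d=wrist("w3");print(d["s"]["position"])
E
```

```text
time: 5.75
position: [0.6035, 0.2221, 0.4309]
tool_rot: [0.289, 3.127, -0.002]
ft_force: [0.6, 0.7, -2.1]
grip_width: 0.227
grip_force: 40.0
[0.60349158 0.22205073 0.4308543 ]
```

View pics/w3.png

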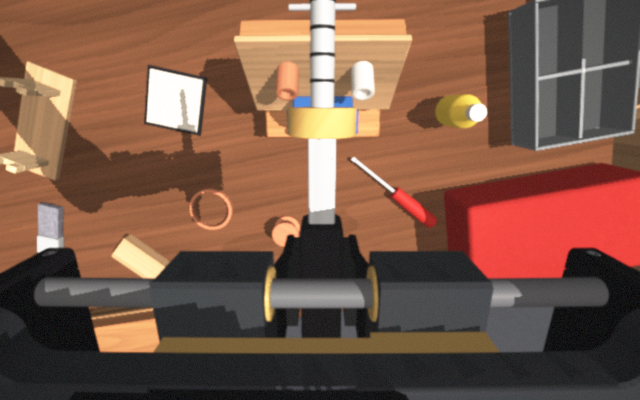

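```bash
python3 - <<'E'
from h import *
d=pickle.load(open("w3.pkl","rb"));hsv=cv2.cvtColor(d["frame"],cv2.COLOR_RGB2HSV)
Rt=R.from_rotvec(d["s"]["tool_rot"]).as_matrix();p=d["s"]["position"];print("tool x yaw",np.degrees(np.arctan2(Rt[1,0],Rt[0,0])))
for n,m in(("cu",cv2.inRange(hsv,(0,135,100),(12,255,255))),("wh",cv2.inRange(hsv,(0,0,150),(180,60,255)))):
    w=np.zeros_like(m);x0,x1=(270,308) if n=="cu" else(345,382);w[55:107,x0:x1]=m[55:107,x0:x1]
    c=max(cv2.findContours(w,0,2)[0],key=cv2.contourArea);c2=c.reshape(-1,2)
    print(n,cv2.minAreaRect(c),cv2.boundingRect(c))
    for r in range(62,102,4):
        xs=np.where(w[r])[0]; print(r,xs.min() if len(xs) else None,xs.max() if len(xs) else None,end="; ")
    rb=c2[:,1].max(); xs=np.where(w[rb-6])[0];xc=(xs.min()+xs.max())/2
    q=onz(d,[(xc,rb+.5)],.1804)[0];mo=q-Rt[:,0]*(-.0075)
    print("\nmouth",mo,"tool",(Rt.T@(mo-p))*1000)
E=onz(d,[(235,37.5),(411,36)],.21);e=E[1]-E[0];print("board edge",E,np.linalg.norm(e),np.degrees(np.arctan2(e[1],e[0])), "centre tool",(Rt.T@(E.mean(0)-p))*1000)
b=pickle.load(open("scene1.pkl","rb"));M=onz(b,[(365.5,229),(391,252)],.191);print("scene",M,(M-p)@Rt*1000)
# gauge features on axis
G=onz(d,[(322,107)],p[2]+.005);print("collar front?",(Rt.T@(G[0]-p))*1000, (ray(d,[(322,5)])[1]))
E
```

```text
tool x yaw 169.44713847540902
cu ((286.88262939453125, 81.23065948486328), (21.44400405883789, 35.897682189941406), 3.0127875804901123) (276, 63, 23, 37)
62 None None; 66 279 282; 70 277 297; 74 277 298; 78 277 297; 82 277 297; 86 277 297; 90 276 297; 94 277 296; 98 281 292; 
mouth [0.50822914 0.19871068 0.18038773] tool [ 89.78622409 -40.11444239 250.36465329]
wh ((360.0, 81.0), (40.0, 28.0), 90.0) (346, 61, 29, 41)
62 357 368; 66 353 372; 70 352 372; 74 352 373; 78 352 373; 82 352 373; 86 352 374; 90 352 374; 94 353 373; 98 352 368; 
mouth [0.52704352 0.28735757 0.18038773] tool [ 87.52508697  50.47876617 250.26794797]
board edge [[0.44511475 0.1603739  0.21      ]
 [0.47754616 0.34229393 0.21      ]] 0.18478824131060176 79.8919063931783 centre tool [145.48072564   2.99664565 220.61344601]
scene [[0.50823671 0.20029183 0.191     ]
 [0.52285701 0.2854856  0.191     ]] [[ 90.05099468 -38.57041363 239.75022022]
 [ 91.28058161  47.85996356 239.65241863]]
collar front? [77.27337313  1.55863759 -5.12813628] [[-0.28730218  0.05472286 -1.13546217]]
```

```bash
python3 -m jog '[{"claw":10,"dx":-36,"dy":-10,"dz":0,"spin":0},{"claw":10,"dx":-72,"dy":-20,"dz":0,"spin":0},{"claw":10,"dx":-72,"dy":-41,"dz":35,"spin":0},{"claw":10,"dx":-72,"dy":-41,"dz":75,"spin":0},{"claw":10,"dx":-72,"dy":-41,"dz":115,"spin":0},{"claw":10,"dx":-72,"dy":-41,"dz":155,"spin":0},{"claw":10,"dx":-72,"dy":-41,"dz":195,"spin":0},{"claw":10,"dx":-72,"dy":-41,"dz":225,"spin":0},{"claw":10,"dx":-72,"dy":-41,"dz":245,"spin":0},{"claw":10,"dx":-72,"dy":-41,"dz":245,"spin":0},{"claw":10,"dx":-72,"dy":-41,"dz":245,"spin":0},{"claw":10,"dx":-72,"dy":-41,"dz":245,"spin":0}]'
python3 - <<'E'
from h import *
from bench import *
s=get_state();a=get_image("side");b=get_image("scene");pickle.dump((a,b),open("p4.pkl","wb"))
Rt=R.from_rotvec(s["tool_rot"]).as_matrix();p=s["position"];G=lambda x,y,z:p+Rt@np.array([x,y,z])/1000
print(p,"exp mouth cu from pose",G(162,-.3+1,-5))
print("pred tip px",proj(a,[G(137,1,-5)]),proj(b,[G(137,1,-5)]),"pred mouth",proj(a,[[.508,.1995,.191]]),proj(b,[[.508,.1995,.191]]))
A=crop(a,290,85,95,75,8)[:, :];B=crop(b,325,195,80,75,8)
cv2.imwrite("pics/c4.png",np.hstack([cv2.resize(A,(400,316)),cv2.resize(B,(337,316))]))
E
```

```text
time: 6.8
position: [0.6679, 0.1703, 0.1867]
tool_rot: [0.286, 3.127, 0.001]
ft_force: [1.0, 0.1, -1.5]
grip_width: 0.23
grip_force: 40.0
[0.66790775 0.17030639 0.18666663] exp mouth cu from pose [0.50872096 0.20041444 0.19141644]
pred tip px [[336.25138086 136.99693487]] [[356.45764565 233.31019082]] pred mouth [[328.21967464 136.97267809]] [[365.30647853 228.7768319 ]]
```

View pics/c4.png

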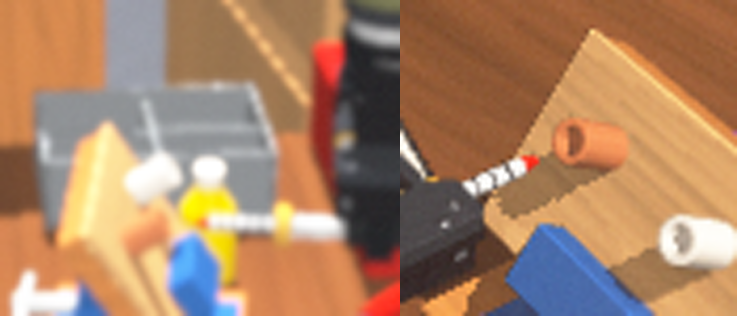

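```bash
python3 -m jog '[{"claw":10,"dx":10,"dy":0,"dz":1.5,"spin":0},{"claw":10,"dx":20,"dy":0,"dz":1.5,"spin":0},{"claw":10,"dx":27,"dy":0,"dz":1.5,"spin":0},{"claw":10,"dx":33,"dy":0,"dz":1.5,"spin":0},{"claw":10,"dx":33,"dy":0,"dz":1.5,"spin":0}]'; python3 -m jog '[{"claw":10,"dx":0.5,"dy":0,"dz":-5,"spin":0},{"claw":10,"dx":1,"dy":0,"dz":-12,"spin":0},{"claw":10,"dx":1.5,"dy":0,"dz":-18.6,"spin":0},{"claw":10,"dx":5,"dy":0,"dz":-26,"spin":0},{"claw":10,"dx":8,"dy":0,"dz":-32,"spin":0},{"claw":10,"dx":12,"dy":0,"dz":-39,"spin":0},{"claw":10,"dx":12,"dy":0,"dz":-39,"spin":0}]'
python3 - <<'E'
from h import *
from bench import *
s=get_state();a=get_image("side");b=get_image("scene");print(s["torque"])
A=crop(a,290,85,95,75,8)[:, :];B=crop(b,325,195,80,75,8)
cv2.imwrite("pics/c5.png",np.hstack([cv2.resize(A,(400,316)),cv2.resize(B,(337,316))]))
E
```

```text
time: 7.32
position: [0.6338, 0.1774, 0.1855]
tool_rot: [0.283, 3.127, 0.001]
ft_force: [-0.1, 0.2, -1.7]
grip_width: 0.227
grip_force: 40.0
time: 7.9
position: [0.6246, 0.1784, 0.2263]
tool_rot: [0.285, 3.122, 0.001]
ft_force: [4.3, -1.4, -3.5]
grip_width: 0.222
grip_force: 40.0
[-0.2637521  -1.35478361  0.09072018]
```

View pics/c5.png

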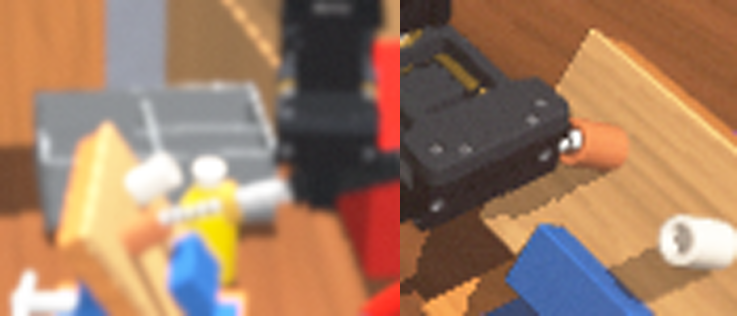

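The views show the red tip inside the copper tube, with the gauge pivoting in the grip and its rod slanting down into the mouth. Contact force is only about 4 N. I carry on along the same arc.

```bash
python3 -m jog '[{"claw":10,"dx":6,"dy":0,"dz":-6,"spin":0},{"claw":10,"dx":13,"dy":0,"dz":-10.6,"spin":0},{"claw":10,"dx":21,"dy":0,"dz":-12.5,"spin":0},{"claw":10,"dx":29.7,"dy":0,"dz":-13.5,"spin":0},{"claw":10,"dx":36,"dy":0,"dz":-14,"spin":0},{"claw":10,"dx":42,"dy":0,"dz":-13.8,"spin":0},{"claw":10,"dx":42,"dy":0,"dz":-13.8,"spin":0}]'; python3 -m jog '[{"claw":10,"dx":4,"dy":0,"dz":2.9,"spin":0},{"claw":10,"dx":8,"dy":0,"dz":5.7,"spin":0},{"claw":10,"dx":10,"dy":0,"dz":7.2,"spin":0},{"claw":10,"dx":11,"dy":0,"dz":7.9,"spin":0},{"claw":10,"dx":11,"dy":0,"dz":7.9,"spin":0}]'
```

```text
time: 8.58
position: [0.58, 0.1866, 0.2366]
tool_rot: [-0.283, -3.128, 0.001]
ft_force: [2.7, -1.3, -5.3]
grip_width: 0.224
grip_force: 40.0
time: 9.0
position: [0.5724, 0.188, 0.2307]
tool_rot: [0.286, 3.123, 0.001]
ft_force: [7.5, -2.2, 2.9]
grip_width: 0.226
grip_force: 40.0
```

```bash
python3 -m jog '[{"claw":10,"dx":2,"dy":0,"dz":1.4,"spin":0},{"claw":10,"dx":4,"dy":0,"dz":2.8,"spin":0},{"claw":10,"dx":4,"dy":0,"dz":2.8,"spin":0},{"claw":10,"dx":4,"dy":0,"dz":2.8,"spin":0}]'
python3 - <<'E'
from h import *
from bench import *
a=get_image("side");b=get_image("scene");s=get_state()
pickle.dump((a,b,s),open("p6.pkl","wb"))
# brass collar & copper mask centroid in side view
h=cv2.cvtColor(a["frame"],cv2.COLOR_RGB2HSV)[85:160,290:385]
m=cv2.inRange(h,(15,120,110),(35,255,255));n,_,st,ce=cv2.connectedComponentsWithStats(m)
print([(st[i].tolist(),(ce[i]+[290,85]).round(1).tolist()) for i in range(1,n) if st[i][4]>5])
n=np.array([.819*.984,-.819*.179,.574]);M=np.array([.508,.1995,.191])
print("seated collar centre/tail px",proj(a,[M+n*.006,M+n*.182]),"mouth",proj(a,[M]))
m=cv2.inRange(h,(0,0,150),(180,50,255));n_,_,st,ce=cv2.connectedComponentsWithStats(m)
print([(st[i].tolist(),(ce[i]+[290,85]).round(1).tolist()) for i in range(1,n_) if st[i][4]>5])
E
```

```text
time: 9.33
position: [0.5721, 0.1879, 0.2309]
tool_rot: [0.287, 3.114, 0.003]
ft_force: [11.8, -1.6, 8.6]
grip_width: 0.227
grip_force: 40.0
[([41, 0, 8, 18, 100], [334.1, 93.7]), ([73, 0, 22, 9, 168], [373.9, 88.6]), ([14, 33, 21, 42, 123], [310.3, 136.6]), ([28, 47, 30, 21, 193], [337.8, 139.4]), ([30, 59, 10, 16, 41], [324.6, 151.9]), ([54, 69, 5, 3, 6], [346.3, 154.5])]
seated collar centre/tail px [[329.77590317 136.07394486]
 [377.14001798 108.83394968]] mouth [[328.21967464 136.97267809]]
[([9, 0, 45, 52, 840], [323.9, 111.4]), ([9, 22, 8, 1, 8], [302.5, 107.0]), ([76, 24, 13, 10, 64], [372.0, 113.2]), ([41, 55, 8, 3, 9], [334.1, 140.8]), ([39, 63, 2, 7, 7], [329.1, 151.0]), ([3, 65, 16, 10, 97], [299.4, 155.8]), ([52, 70, 5, 4, 8], [344.2, 156.2])]
```

```bash
python3 - <<'E'
from h import *
d=wrist("w6");p=d["s"]["position"];Rt=R.from_rotvec(d["s"]["tool_rot"]).as_matrix();hsv=cv2.cvtColor(d["frame"],cv2.COLOR_RGB2HSV)
# top line of gauge: along axis from grasp, t mm toward tip, offset up
c,s=np.cos(np.radians(35)),np.sin(np.radians(35))
for t in range(40,112,3):
    up=15 if 65<=t<=77 else 13 if t>77 else 6
    P=p+Rt@(np.array([t*c+up*s,1,-5+t*s-up*c])/1000);u,v=proj(d,[P])[0];
    print(t,int(u),int(v),hsv[int(v),int(u)] if 0<=v<400 else None)
E
```

```text
40 320 188 [ 15   6 245]
43 320 182 [ 18   5 244]
46 320 177 [ 18   5 245]
49 320 172 [ 18   5 244]
52 320 167 [ 15   4 244]
55 320 162 [ 20   6 244]
58 320 156 [ 18   5 245]
61 320 151 [ 18   5 245]
64 320 146 [ 16  55 208]
67 320 133 [ 25 116 254]
70 320 128 [ 24 123 253]
73 320 123 [ 23 130 251]
76 320 118 [ 20 130 249]
79 320 115 [ 12 131 248]
82 320 111 [ 11 133 247]
85 320 106 [ 11 132 248]
88 320 101 [ 11 133 247]
91 320 96 [ 11 132 248]
94 320 92 [ 11 133 248]
97 320 87 [ 11 132 248]
100 320 83 [ 11 131 248]
103 320 78 [ 11 131 247]
106 320 74 [ 11 133 247]
109 320 70 [ 11 132 248]
```

The colour profile runs from brass straight to copper with no steel gap, and the arm met a hard stop, so the gauge is seated in the copper tube. Next I withdraw along the bore and shift over to the white tube.

```bash
python3 -m jog '[{"claw":10,"dx":-12,"dy":0,"dz":-8.4,"spin":0},{"claw":10,"dx":-30,"dy":0,"dz":-21,"spin":0},{"claw":10,"dx":-50,"dy":0,"dz":-35,"spin":0},{"claw":10,"dx":-78,"dy":0,"dz":-54,"spin":0},{"claw":10,"dx":-78,"dy":0,"dz":-54,"spin":0},{"claw":10,"dx":-78,"dy":30,"dz":-54,"spin":0},{"claw":10,"dx":-78,"dy":60,"dz":-54,"spin":0},{"claw":10,"dx":-78,"dy":90,"dz":-54,"spin":0},{"claw":10,"dx":-78,"dy":90,"dz":-54,"spin":0},{"claw":10,"dx":-78,"dy":90,"dz":-54,"spin":0},{"claw":10,"dx":-78,"dy":90,"dz":-54,"spin":0}]'
python3 - <<'E'
from h import *
from bench import *
d=wrist("w7");s=d["s"];p=s["position"];Rt=R.from_rotvec(s["tool_rot"]).as_matrix()
a=get_image("side");b=get_image("scene");pickle.dump((a,b,s),open("p7.pkl","wb"))
c,n=np.cos(np.radians(35)),np.sin(np.radians(35))
tip=lambda y:p+Rt@(np.array([137*c,y,-5+137*n])/1000)
print(p,"yaw",np.degrees(np.arctan2(Rt[1,0],Rt[0,0])),"tip model",tip(1),"px side",proj(a,[tip(1)]),"scene",proj(b,[tip(1)]),"wrist",proj(d,[tip(1)]))
for nm,im in(("side",a),("scene",b),("wrist",d)):
    h=cv2.cvtColor(im["frame"],cv2.COLOR_RGB2HSV);m=cv2.inRange(h,(0,190,120),(6,255,255))|cv2.inRange(h,(174,190,120),(180,255,255))
    k,_,st,ce=cv2.connectedComponentsWithStats(m);u=proj(im,[tip(1)])[0]
    print(nm,[(st[i].tolist(),ce[i].round(1).tolist()) for i in range(1,k) if np.linalg.norm(ce[i]-u)<30])
E
```

```text
time: 10.4
position: [0.6583, 0.2637, 0.2793]
tool_rot: [-0.283, -3.126, 0.002]
ft_force: [0.9, -0.5, -1.8]
grip_width: 0.223
grip_force: 40.0
[0.65829587 0.26370737 0.279253  ] yaw 169.64945018853018 tip model [0.54787687 0.28477848 0.20595326] px side [[337.22603124 120.66883827]] scene [[383.63696094 252.78737428]] wrist [[320.88592435  48.29368513]]
side []
scene [([384, 250, 1, 1, 1], [384.0, 250.0])]
wrist [([317, 44, 4, 7, 13], [318.7, 47.0])]
```

```bash
python3 - <<'E'
from h import *
d=pickle.load(open("w7.pkl","rb"));s=d["s"];p=s["position"];Rt=R.from_rotvec(s["tool_rot"]).as_matrix()
M=np.array([.525,.2865,.191]);print((Rt.T@(M-p))*1000,proj(d,[M]))
f=d["frame"].astype(int)
m=(f.min(2)>150)&(f.max(2)-f.min(2)<60)
for r in range(0,46,3):
    xs=np.where(m[r,270:370])[0]+270;print(r,(xs.min(),xs.max(),len(xs)) if len(xs) else None)
for v,z in((10,.1),):
    pass
E
```

```text
[135.00015687  -1.39418242  88.59401379] [[317.29425705  14.71659155]]
0 (np.int64(300), np.int64(336), 37)
3 (np.int64(299), np.int64(336), 38)
6 (np.int64(299), np.int64(336), 38)
9 (np.int64(299), np.int64(336), 38)
12 (np.int64(299), np.int64(336), 37)
15 (np.int64(299), np.int64(336), 36)
18 (np.int64(300), np.int64(335), 36)
21 (np.int64(301), np.int64(333), 33)
24 (np.int64(303), np.int64(332), 30)
27 (np.int64(307), np.int64(328), 22)
30 (np.int64(317), np.int64(318), 2)
33 None
36 (np.int64(301), np.int64(307), 7)
39 (np.int64(310), np.int64(310), 1)
42 (np.int64(311), np.int64(311), 1)
45 (np.int64(311), np.int64(311), 1)
```

```bash
python3 -m jog '[{"claw":10,"dx":10,"dy":-1,"dz":7,"spin":0},{"claw":10,"dx":20,"dy":-1,"dz":14,"spin":0},{"claw":10,"dx":30,"dy":-1,"dz":21,"spin":0},{"claw":10,"dx":42,"dy":-1,"dz":29,"spin":0},{"claw":10,"dx":54,"dy":-1,"dz":37.5,"spin":0},{"claw":10,"dx":62,"dy":-1,"dz":43,"spin":0},{"claw":10,"dx":70,"dy":-1,"dz":48.5,"spin":0},{"claw":10,"dx":70,"dy":-1,"dz":48.5,"spin":0}]';python3 -m jog '[{"claw":10,"dx":4,"dy":0,"dz":2.8,"spin":0},{"claw":10,"dx":8,"dy":0,"dz":5.6,"spin":0},{"claw":10,"dx":8,"dy":0,"dz":5.6,"spin":0},{"claw":10,"dx":8,"dy":0,"dz":5.6,"spin":0}]'
python3 - <<'E'
from h import *
d=wrist("w8");p=d["s"]["position"];Rt=R.from_rotvec(d["s"]["tool_rot"]).as_matrix();hsv=cv2.cvtColor(d["frame"],cv2.COLOR_RGB2HSV)
print([(v,hsv[v,320].tolist()) for v in range(150,60,-4)])
E
```

```text
time: 11.22
position: [0.5889, 0.2744, 0.2311]
tool_rot: [-0.285, -3.127, 0.002]
ft_force: [-0.2, 0.2, -2.3]
grip_width: 0.225
grip_force: 40.0
time: 11.55
position: [0.5879, 0.2744, 0.2306]
tool_rot: [0.29, 3.116, 0.003]
ft_force: [7.4, -2.1, 7.1]
grip_width: 0.23
grip_force: 40.0
[(150, [23, 4, 246]), (146, [17, 58, 215]), (142, [18, 143, 208]), (138, [21, 135, 244]), (134, [26, 115, 254]), (130, [25, 119, 254]), (126, [24, 125, 252]), (122, [23, 124, 252]), (118, [21, 98, 247]), (114, [20, 3, 255]), (110, [20, 3, 255]), (106, [20, 3, 255]), (102, [20, 3, 255]), (98, [20, 3, 255]), (94, [20, 3, 255]), (90, [20, 3, 255]), (86, [23, 4, 255]), (82, [20, 3, 255]), (78, [23, 4, 255]), (74, [23, 4, 255]), (70, [23, 4, 255]), (66, [24, 5, 254]), (62, [14, 112, 182])]
```

```bash
python3 - <<'E'
from h import *
d=pickle.load(open("w8.pkl","rb"));f=d["frame"].astype(int);m=(f.min(2)>150)&(f.max(2)-f.min(2)<60)
print([(r,int(m[r,280:360].sum())) for r in range(100,122,2)])
d=pickle.load(open("w6.pkl","rb"));h=cv2.cvtColor(d["frame"],cv2.COLOR_RGB2HSV)
print([(r,int((abs(h[r,280:360,0].astype(int)-11)<3).sum())) for r in range(100,122,2)])
E
python3 -m jog '[{"claw":10,"dx":1,"dy":0,"dz":0.7,"spin":0},{"claw":10,"dx":2,"dy":0,"dz":1.4,"spin":0},{"claw":10,"dx":2,"dy":0,"dz":1.4,"spin":0}]'
```

```text
[(100, 42), (102, 42), (104, 42), (106, 41), (108, 42), (110, 42), (112, 41), (114, 42), (116, 42), (118, 37), (120, 13)]
[(100, 44), (102, 45), (104, 47), (106, 45), (108, 47), (110, 46), (112, 45), (114, 46), (116, 48), (118, 27), (120, 14)]
time: 11.85
position: [0.5878, 0.2744, 0.2307]
tool_rot: [0.291, 3.112, 0.004]
ft_force: [9.0, -3.4, 11.1]
grip_width: 0.222
grip_force: 40.0
```

The white tube shows at full width right up to the collar, and the push met a hard stop with z matching the copper seat, so the gauge is seated. I withdraw next. To level it, I'll lower the rod onto the board's upper edge (z 210 mm) midway between the tubes, so that it pivots back.

```bash
python3 -m jog '[{"claw":10,"dx":-12,"dy":0,"dz":-8.4,"spin":0},{"claw":10,"dx":-30,"dy":0,"dz":-21,"spin":0},{"claw":10,"dx":-50,"dy":0,"dz":-35,"spin":0},{"claw":10,"dx":-70,"dy":0,"dz":-49,"spin":0},{"claw":10,"dx":-90,"dy":0,"dz":-63,"spin":0},{"claw":10,"dx":-90,"dy":-20,"dz":-90,"spin":0},{"claw":10,"dx":-90,"dy":-45,"dz":-110,"spin":0},{"claw":10,"dx":-90,"dy":-45,"dz":-110,"spin":0},{"claw":10,"dx":-90,"dy":-45,"dz":-110,"spin":0},{"claw":10,"dx":-90,"dy":-45,"dz":-110,"spin":0}]'
python3 - <<'E'
from h import *
from bench import *
s=get_state();p=s["position"];Rt=R.from_rotvec(s["tool_rot"]).as_matrix()
E=np.array([[.4451,.1604,.21],[.4775,.3423,.21]]).mean(0)
print("edge centre tool",Rt.T@(E-p)*1000,"mouths",(np.array([[.508,.1995,.191],[.525,.2865,.191]])-p)@Rt*1000)
E
```

```text
time: 12.68
position: [0.6609, 0.2165, 0.3347]
tool_rot: [0.286, 3.129, 0.001]
ft_force: [-0.1, 0.5, -2.2]
grip_width: 0.221
grip_force: 40.0
edge centre tool [202.66155032  -1.96281882 124.71133152] mouths [[147.33538303 -44.50105922 143.68040679]
 [146.38828891  44.13922125 143.74116211]]
```

```bash
python3 -m jog '[{"claw":10,"dx":36,"dy":0,"dz":0,"spin":0},{"claw":10,"dx":72,"dy":0,"dz":0,"spin":0},{"claw":10,"dx":108,"dy":0,"dz":0,"spin":0},{"claw":10,"dx":108,"dy":0,"dz":20,"spin":0},{"claw":10,"dx":108,"dy":0,"dz":45,"spin":0},{"claw":10,"dx":108,"dy":0,"dz":58,"spin":0},{"claw":10,"dx":108,"dy":0,"dz":68,"spin":0},{"claw":10,"dx":108,"dy":0,"dz":78,"spin":0},{"claw":10,"dx":108,"dy":0,"dz":88,"spin":0},{"claw":10,"dx":108,"dy":0,"dz":98,"spin":0},{"claw":10,"dx":108,"dy":0,"dz":106,"spin":0},{"claw":10,"dx":108,"dy":0,"dz":106,"spin":0}]'
python3 - <<'E'
from h import *
from bench import *
d=wrist("w9");b=get_image("scene");a=get_image("side");pickle.dump((a,b),open("p9.pkl","wb"))
p=d["s"]["position"];Rt=R.from_rotvec(d["s"]["tool_rot"]).as_matrix()
for an in(35,20,12,8,4,0):
    c,s=np.cos(np.radians(an)),np.sin(np.radians(an));print(an,proj(d,[p+Rt@(np.array([137*c,0,-5+137*s])/1000)])[0].round(1))
h=cv2.cvtColor(d["frame"],cv2.COLOR_RGB2HSV);m=cv2.inRange(h,(0,150,90),(8,255,255))|cv2.inRange(h,(172,150,90),(180,255,255))
k,_,st,ce=cv2.connectedComponentsWithStats(m[:110,290:350]);print(st[1:].tolist(),ce[1:].tolist())
m=cv2.inRange(h,(17,90,150),(30,180,255));k,_,st,ce=cv2.connectedComponentsWithStats(m[:200,270:370]);print("brass",[x.tolist() for x in st[1:] if x[4]>100])
for an in(35,20,12,8,4,0):
    c,s=np.cos(np.radians(an)),np.sin(np.radians(an));print(an,proj(d,[p+Rt@(np.array([t*c+15*s,y,-5+t*s-15*c])/1000) for t,y in((65,0),(77,0))]).round(1).tolist())
E
```

```text
time: 13.68
position: [0.5541, 0.236, 0.2268]
tool_rot: [-0.285, -3.126, 0.001]
ft_force: [-0.6, 0.0, -0.1]
grip_width: 0.227
grip_force: 40.0
35 [319.3  48.3]
20 [318.9   4.8]
12 [318.7 -19.1]
8 [318.5 -31. ]
4 [318.3 -43. ]
0 [318.1 -54.8]
[[24, 0, 1, 1, 1], [39, 0, 3, 1, 3]] [[24.0, 0.0], [40.0, 0.0]]
brass [[0, 67, 34, 12, 240], [63, 67, 37, 9, 233], [23, 109, 60, 30, 1617]]
35 [[318.9, 137.1], [318.9, 117.0]]
20 [[318.6, 131.4], [318.6, 106.1]]
12 [[318.4, 132.2], [318.4, 104.2]]
8 [[318.3, 133.7], [318.3, 104.5]]
4 [[318.2, 136.2], [318.2, 105.8]]
0 [[318.1, 139.6], [318.1, 108.3]]
```

```bash
python3 - <<'E'
from h import *
for n in("w2","w3","w6","w9"):
    d=pickle.load(open(n+".pkl","rb"));h=cv2.cvtColor(d["frame"],cv2.COLOR_RGB2HSV)
    m=cv2.inRange(h,(17,90,150),(30,190,255))[95:145,270:370];k,_,st,_=cv2.connectedComponentsWithStats(m);i=1+np.argmax(st[1:,4])
    # depth on shank (col 320) along rows: plane heights of gauge top line in tool frame
    T=d["mount"];pts=[]
    for v in(200,185,170,160):
        z=np.median(d["depth"][v,317:324]);x=cv2.undistortPoints(np.array([[[320.,v]]]),d["K"],d["distortion"])[0,0];q=T@np.r_[x*z,z,1];pts.append(q[:3]*1000)
    pts=np.array(pts);print(n,st[i].tolist(),pts[:,[0,2]].round(1).tolist(),"angle",np.degrees(np.arctan2(pts[-1,2]-pts[0,2],pts[-1,0]-pts[0,0])).round(1))
E
```

```text
w2 [18, 12, 69, 32, 1571] [[37.1, -10.7], [44.1, -10.8], [50.8, -10.6], [55.3, -10.9]] angle -0.9
w3 [20, 12, 67, 32, 1949] [[37.0, -10.3], [44.0, -10.6], [50.9, -11.2], [55.2, -10.8]] angle -1.5
w6 [27, 23, 50, 27, 1188] [[30.9, 9.5], [37.7, 14.0], [44.8, 18.5], [49.6, 21.2]] angle 32.2
w9 [23, 14, 60, 30, 1617] [[34.8, -3.2], [41.7, -1.4], [48.6, 0.3], [53.3, 0.4]] angle 11.1
```

Depth along the shank gives the gauge's tilt directly. It is now about 11°, having been 32–35° in the tube. I lower a further 17 mm.

```bash
python3 -m jog '[{"claw":10,"dx":0,"dy":0,"dz":6,"spin":0},{"claw":10,"dx":0,"dy":0,"dz":12,"spin":0},{"claw":10,"dx":0,"dy":0,"dz":17,"spin":0},{"claw":10,"dx":0,"dy":0,"dz":17,"spin":0}]'
cat >> h.py <<'E'
def tilt(d):
    T=d["mount"];P=[]
    for v in range(155,203,3):
        z=np.median(d["depth"][v,316:325]);x=cv2.undistortPoints(np.array([[[320.,v]]]),d["K"],d["distortion"])[0,0];P.append((T@np.r_[x*z,z,1])[:3]*1000)
    P=np.array(P);f=np.polyfit(P[:,0],P[:,2],1);return np.degrees(np.arctan(f[0])).round(2),np.std(P[:,2]-np.polyval(f,P[:,0])).round(2)
E
python3 - <<'E'
from h import *
for n in("w2","w3","w6","w9"):print(n,tilt(pickle.load(open(n+".pkl","rb"))))
d=wrist("w10");print(d["s"]["position"],tilt(d))
E
```

```text
time: 14.17
position: [0.5548, 0.2357, 0.2108]
tool_rot: [-0.286, -3.128, 0.0]
ft_force: [0.9, 0.4, 1.6]
grip_width: 0.224
grip_force: 40.0
w2 (np.float64(0.34), np.float64(0.24))
w3 (np.float64(-0.47), np.float64(0.26))
w6 (np.float64(31.76), np.float64(0.3))
w9 (np.float64(11.04), np.float64(0.17))
[0.55483374 0.23573723 0.21076296] (np.float64(1.13), np.float64(0.22))
```

```bash
python3 -m jog '[{"claw":10,"dx":0,"dy":0,"dz":-30,"spin":0},{"claw":10,"dx":0,"dy":0,"dz":-60,"spin":0},{"claw":10,"dx":-30,"dy":-15,"dz":-60,"spin":0},{"claw":10,"dx":-55,"dy":-45,"dz":-60,"spin":0},{"claw":10,"dx":-75,"dy":-80,"dz":-60,"spin":0},{"claw":10,"dx":-90,"dy":-115,"dz":-60,"spin":0},{"claw":10,"dx":-100,"dy":-150,"dz":-60,"spin":0},{"claw":10,"dx":-103,"dy":-190,"dz":-50,"spin":0},{"claw":10,"dx":-103,"dy":-225,"dz":-30,"spin":0},{"claw":10,"dx":-103,"dy":-250,"dz":-5,"spin":0},{"claw":10,"dx":-103,"dy":-258,"dz":16,"spin":0},{"claw":10,"dx":-103,"dy":-258,"dz":16,"spin":0},{"claw":10,"dx":-103,"dy":-258,"dz":16,"spin":0},{"claw":10,"dx":-103,"dy":-258,"dz":16,"spin":0},{"claw":10,"dx":-103,"dy":-258,"dz":16,"spin":0},{"claw":10,"dx":-103,"dy":-258,"dz":16,"spin":0}]'
python3 - <<'E'
from h import *
from bench import *
d=wrist("w11");p=d["s"]["position"];Rt=R.from_rotvec(d["s"]["tool_rot"]).as_matrix();t=p+Rt@np.array([.137,0,-.005])
b=get_image("scene");a=get_image("side")
print(p,tilt(d),"tip",t)
for n,im in(("scene",b),("side",a)):
    h=cv2.cvtColor(im["frame"],cv2.COLOR_RGB2HSV);m=cv2.inRange(h,(0,170,110),(7,255,255))|cv2.inRange(h,(173,170,110),(180,255,255));u=proj(im,[t])[0]
    k,_,st,ce=cv2.connectedComponentsWithStats(m);print(n,u,[(st[i].tolist(),ce[i].round(1).tolist()) for i in range(1,k) if np.linalg.norm(ce[i]-u)<15])
print(get_state()["grip_force"],abs(get_state()["qd"]).max())
E
```

```text
time: 15.55
position: [0.6105, -0.0343, 0.1974]
tool_rot: [0.28, 3.126, 0.001]
ft_force: [-1.2, -0.2, -1.1]
grip_width: 0.227
grip_force: 40.0
[ 0.61051084 -0.03427066  0.19742073] (np.float64(1.86), np.float64(0.22)) tip [ 0.47567762 -0.00992773  0.20204942]
scene [312.26701179 179.06885132] [([309, 180, 4, 3, 8], [310.8, 180.6])]
side [325.50756486 168.15795449] [([327, 169, 1, 1, 1], [327.0, 169.0])]
39.99927660450339 0.006154512755470745
```

The tip is over the plate's centre at about 0.20 m, the tilt is about 1–2°, and the grip is firm and still. I hand in the job.

```bash
python3 -m jog '[{"claw":10,"dx":0,"dy":0,"dz":0,"spin":0},{"claw":10,"dx":0,"dy":0,"dz":0,"spin":0},{"claw":10,"dx":0,"dy":0,"dz":0,"spin":0}]'; python3 -c "
from bench import *
print(close_job())"
```

```text
time: 15.95
position: [0.6094, -0.0362, 0.1958]
tool_rot: [0.285, 3.129, -0.0]
ft_force: [-0.8, 0.3, -3.1]
grip_width: 0.224
grip_force: 40.0
the job is handed in; nothing more can be done
None
```

The job is handed in at 16 s; no verdict came back. By my measurements the gauge seated fully in the copper tube and then the white one, and it finished held level within about 2°, tip over the plate's centre at about 0.20 m.

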